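Gather the sample jars in the spout corner of the tray and hold it tipped

TASK

Stand the stray red-capped jar in the white tray with the other three, setting it down rather than dropping it. Then take the tray by the rim at the corner opposite the pouring spout and raise that corner, with the spout corner staying on the table, until all four jars have slid together into the spout corner, still standing on their bases. Finish while holding the tray still in that tilted position (do not put it down or let go) so that a colleague can scan the jars; leave the three bottles alone.

Things in the scene. Friction and masses are not known exactly. Their poses are not given: they have to be found in the camera images.
- tray: loose white plastic laboratory tray, 260 g, 220 mm along its x, 270 mm along its y, 50 mm high; origin under the centre of its floor, z up. Walls and floor 4 mm thick; a rim 5 mm tall round the top sticks out 5 mm beyond the walls. All corners are cut off at 45 degrees (cut 48 mm long); the one at +x, -y is the pouring spout: wall 36 mm high, leaning out under a V-shaped lip that juts 33 mm.
- tray_spout (a point): middle of the spout corner, inside: tray x +93, y -118, z +21 mm (17 mm above the inner floor). The jars are to end close about this point. The tray is slippery inside: jars begin to slide at a slope of 8 to 12 degrees, but along a wall or round one another they need 20 to 30; they topple only near 45.
- tray_foot (a point): middle of the spout corner's bottom edge, straight below tray_spout on the tray's underside; the tray tips up on this 48 mm long edge, which runs along the tray's (1, 1) direction. The tray does not slip easily on the table or in the fingers.
- tray_lift (a point): middle of the top of the rim opposite the spout (tray x -91, y +116, z +50 mm). Here a straight 48 mm piece of wall, 4 mm thick (9 mm over the rim), runs along the tray's (1, 1) and faces outwards along its (-1, 1); inside it at least 50 mm is free of jars at the start.
- red_jar_center (a point): squat closed sample jar, upright cylinder 32 mm in diameter and 34 mm high, 45 g, clear or amber glass, red screw cap (the cap is the top 13 mm); this point is its centre, 17 mm above its base. Starts standing on the table, to the robot's right of the tray.
- blue_jar_center (a point): squat closed sample jar, upright cylinder 32 mm in diameter and 34 mm high, 45 g, clear or amber glass, blue screw cap (the cap is the top 13 mm); this point is its centre, 17 mm above its base. Starts standing loose in the tray.
- green_jar_center (a point): squat closed sample jar, upright cylinder 32 mm in diameter and 34 mm high, 45 g, clear or amber glass, green screw cap (the cap is the top 13 mm); this point is its centre, 17 mm above its base. Starts standing loose in the tray.
- orange_jar_center (a point): squat closed sample jar, upright cylinder 32 mm in diameter and 34 mm high, 45 g, clear or amber glass, orange screw cap (the cap is the top 13 mm); this point is its centre, 17 mm above its base. Starts standing loose in the tray. The quarter of the tray about the spout is free of jars at the start.
- amber_bottle: bystander: amber glass bottle, white cap, 68 mm in diameter, 170 mm high, origin under its centre
- green_bottle: bystander: green glass bottle, green cap, 72 mm in diameter, 240 mm high, origin under its centre
- pink_bottle: bystander: white plastic bottle with a wide pink cap, 72 mm in diameter, 140 mm high, origin under its centre
Things that resemble listed ones, but are neither listed nor needed, are in the scene too. What is shaped like the part that bears red_jar_center but pink, purple or yellow is not meant.

How it is judged:
By the outcome, as a careful person would: the job done as asked, in the order asked, and still so for the second after the job is handed in, while the arm keeps its last pose, push and grip.
It also fails if it takes over 58 s, if anything falls off the work surface, if the arm or the gripper's body presses on something with over 40 N, if the wrist force passes 120 N, or if a joint passes its speed limit or range.

ROBOT

A 6-joint arm with a two-finger parallel gripper is mounted at the origin on the work surface. World frame = base frame: x ahead of the robot, y to its left, z up, the work surface at z = 0. Lengths are in m, angles in rad, forces in N, time in s.
With the tool pointing down it reaches from about 0.375 to 0.9 m from the base axis. Payload 3.1 kg.
Tool frame: the origin (TCP) lies on the centre line of the jaws, within the pads' length; the fingertips stand robot.tcp_to_tips ahead of it and the grasp point (between the pads) lies 3 mm ahead of it (robot.tcp_to_tips is the distance from the TCP to the fingertips, in m); z points along the fingers, y is the line along which they close (so a half turn about z gives the same grasp; the last joint's range is limited). The gripper opens to 87 mm and grips with 3 to 60 N. Pads are 19 mm wide; open, the fingers measure 117 mm over their backs; the gripper's body (75 mm by 190 mm) begins 51 mm behind the grasp point.
Start: joints at [-1.433, 0.527, 1.433, -0, 1.181, -0.178], TCP at [0.194, -0.594, 0.245] pointing down, gripper open.
Joint ranges: [-3.08, 3.08], [-0.75, 2.2], [0.22, 2.44], [-1.43, 4.57], [0, 2.65], [-2.85, 2.85]. Speed limits (rad/s): [2.79, 2.79, 3.14, 3.14, 3.14, 3.14].

INTERFACE

Orientations are given as a unit quaternion [x, y, z, w].
In Python, from rig import robot gives the robot as it stands. The module is installed in compiled form; this text tells all that it offers.
- The arm moves only by the shell command python3 -m jog 'ROWS' [FORCE]. ROWS is JSON, one flat list of numbers, 5 for each row, row after row: the finger opening in m, from 0 to 0.087, then the shift along the tool's x, y, z in m, then the turn about the tool's z in units of 10 degrees (1.0 is 10 degrees). In form: [claw, x, y, z, roll, claw, x, y, z, roll, ...]. A call has 1 to 20 rows; each row shifts and turns the commanded pose from where the row before left it, along the tool's axes as they then stand; what a row does not reach is not made up. A row lasts 1/8 s, in which the tool goes at most 62.5 mm and 10.7 degrees, less where a joint would pass 70% of its speed; a pose out of reach is approached as far as the arm can. A call with a gripper value outside its range is refused whole. The fingers move at their own pace and stop on an object; FORCE is the grip in N (left out, the last holds). Time passes only in rows, so rows that do not move let the fingers close. It gives the time, the measured TCP pose, the force, the opening and the grip force at its end, in the units of the state.
- robot.get_obs(): the state, without advancing time (a new reading comes with each control period).
- robot.camera(name): name is "scene" or "side" or "wrist"; returns the picture (420x560x3 uint8, blue, green, red); there is no depth.
- robot.camera_model(name): a dict with "fx", "fy", "cx", "cy" (pixels), "R" (3x3) and "t" (3): a world point X has camera coordinates R X + t; the wrist camera has in their place "tool_from_camera" (4x4, takes a point from camera to tool coordinates, whose origin is the TCP and whose axes are the flange's). Camera axes: x right, y down, z forward; pixel columns grow to the right and rows downward; lengths in m; the calibration is good to about 2 mm. A picture is of the moment at which its call begins: read the wrist's pose just before it. camera_model takes no time and is no camera call.
- robot.hand_in(): hands the job in; it is judged then, once.
Trained networks look in the newest picture that a camera, given by its name, has taken for a name from the list of things; names that differ only in an ending like _2 or _b are one class to them, and where a whole thing is asked for, a point or a joint stands for the part that bears it (a point fixed in the world has none). Each returns a list of dicts, best first, with "conf" (0 to 1); they miss things now and then, are a little off and sometimes report something else, mostly with a low value. They report only what shows in the picture. A call takes as long as a camera call. They do not tell look-alikes from the thing itself.
- robot.look_for(camera, label): "extent" ([centre column, centre row, width, height] in pixels, round what is visible of it).
- robot.outline_of(camera, label): "region" (420x560 bool, what is visible of it) and "extent" ([centre column, centre row, width, height] in pixels, round what is visible of it).
The state is a dict: "time": time; "q": joint angles; "joint_velocities": joint speeds; "joint_torque": joint torques, N m; "position": TCP position; "tool_rot": TCP orientation; "ft_force": force on the tool from outside, world axes, zero at the start; "moment": the same for the moment, N m; "grip_width": finger opening in m; "grip_force": force on a finger pad.
Only numpy, scipy, OpenCV 4.12 (cv2) and the standard library are available. Lean on these libraries where they do the work, as an engineer would, in place of code of your own. Each camera call takes 0.05 s, during which the arm holds its last target. There are 200 camera calls.

## Working session

There is one attempt and no reset: what is moved stays moved. The work goes in short steps, Python scripts to look and compute and a shell command to move; the robot and the scene stay as the last step left them, time stands still between calls to the robot, and variables do not carry over. Pictures are saved under pics/ and viewed, at most 10 in all, crops included, and the job is handed in when it is done.

```bash
mkdir -p pics
cat > h.py <<'E'
import numpy as np, cv2
from rig import robot
from scipy.spatial.transform import Rotation as Rn
def pose():
    o=robot.get_obs(); T=np.eye(4); T[:3,:3]=Rn.from_quat(o["tool_rot"]).as_matrix(); T[:3,3]=o["position"]; return T
def cam(name,T=None):
    m=robot.camera_model(name)
    K=np.array([[m["fx"],0,m["cx"]],[0,m["fy"],m["cy"]],[0,0,1]])
    if name=="wrist":
        W=(pose() if T is None else T)@np.array(m["tool_from_camera"]); I=np.linalg.inv(W); return K,I[:3,:3],I[:3,3]
    return K,np.array(m["R"]),np.array(m["t"])
def toz(c,u,v,z):
    K,R,t=c; d=R.T@np.linalg.inv(K)@[u,v,1]; o=-R.T@t; return o+d*(z-o[2])/d[2]
def proj(c,X):
    K,R,t=c; p=K@(R@np.array(X)+t); return p[:2]/p[2]
E
python3 - <<'E'
from h import *
o=robot.get_obs(); print(o["time"],np.round(pose(),3).tolist(),robot.tcp_to_tips)
for n in ["scene","side","wrist"]:
    im=robot.camera(n); cv2.imwrite(f"pics/{n}0.png",im)
    c=cam(n); print(n,"cam at",np.round(-c[1].T@c[2],3))
    for l,z in [("tray",.025),("red_jar_center",.017),("blue_jar_center",.021),("green_jar_center",.021),("orange_jar_center",.021)]:
        for d in robot.look_for(n,l)[:4]:
            e=d["extent"]; print(n,l,round(d["conf"],2),np.round(e),np.round(toz(c,e[0],e[1],z),3))
a=cv2.imread("pics/scene0.png");b=cv2.imread("pics/side0.png")
E
```

```text
0.0 [[0.951, 0.311, -0.0, 0.194], [0.311, -0.951, 0.002, -0.593], [0.0, -0.002, -1.0, 0.244], [0.0, 0.0, 0.0, 1.0]] 0.022
scene cam at [ 1.397 -0.643  0.752]
scene tray 0.73 [293. 213. 116.  70.] [0.571 0.027 0.025]
scene red_jar_center 0.59 [149. 242.  13.  16.] [ 0.442 -0.368  0.017]
scene red_jar_center 0.51 [151. 259.  16.  20.] [ 0.511 -0.392  0.017]
scene red_jar_center 0.46 [208. 250.   8.  11.] [ 0.567 -0.256  0.017]
scene orange_jar_center 0.7 [314. 210.  10.  11.] [0.593 0.091 0.021]
side cam at [ 0.548 -0.865  0.627]
side tray 0.64 [265. 215. 130.  82.] [0.572 0.032 0.025]
side red_jar_center 0.65 [261. 311.  16.  24.] [ 0.559 -0.275  0.017]
side red_jar_center 0.65 [188. 353.  19.  29.] [ 0.436 -0.368  0.017]
side red_jar_center 0.61 [228. 334.  21.  26.] [ 0.501 -0.329  0.017]
side red_jar_center 0.6 [229. 366.  21.  30.] [ 0.506 -0.396  0.017]
side blue_jar_center 0.74 [247. 209.  15.  19.] [0.527 0.067 0.021]
side blue_jar_center 0.65 [307. 315.  45.  89.] [ 0.644 -0.289  0.021]
side orange_jar_center 0.58 [271. 205.  13.  18.] [0.589 0.086 0.021]
wrist cam at [ 0.27  -0.57   0.385]
```

View pics/scene0.png

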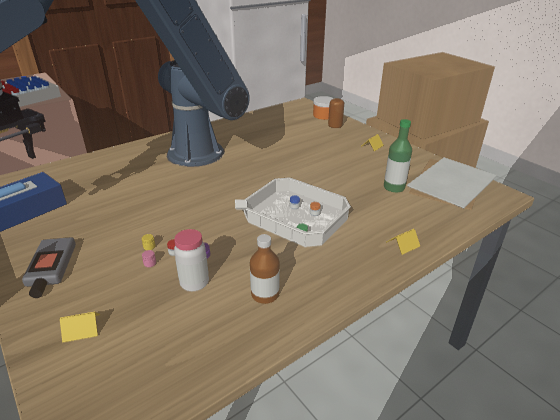

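View pics/side0.png

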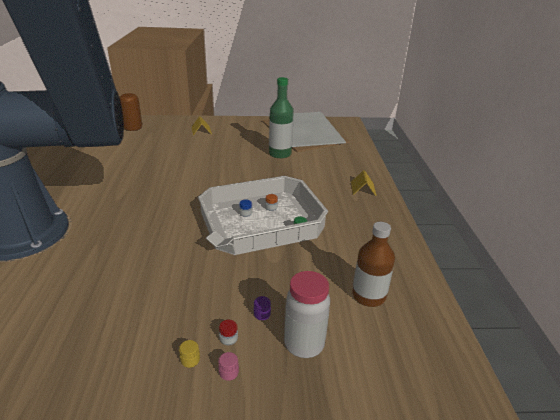

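The tray is around scene (293,213), with the spout at side (220,238). The red jar could be confused with these, in side pixels: purple (262,308), yellow (190,354), pink (229,366) and the pink bottle cap (309,285). The true red cap on a clear jar is at (228,334), about (0.50, -0.33). I'll check it close up with the wrist camera.

```bash
python3 -m jog '[0.087,0.0485,-0.027,0,0,0.087,0.0485,-0.027,0,0,0.087,0.0485,-0.027,0,0,0.087,0.0485,-0.027,0,0,0.087,0.0485,-0.027,0,0,0.087,0.0485,-0.027,0,0,0.087,0,0,0,0,0.087,0,0,0,0]'
python3 - <<'E'
from h import *
T=pose(); im=robot.camera("wrist"); cv2.imwrite("pics/w1.png",im); c=cam("wrist",T); print(np.round(T,3).tolist())
for d in robot.outline_of("wrist","red_jar_center")[:5]:
    e=d["extent"]; print(round(d["conf"],2),np.round(e),np.round(toz(c,e[0],e[1],.017),3), im[d["region"]].mean(0).round())
E
```

```text
time: 1.9
position: [0.4205, -0.3499, 0.2447]
tool_rot: [0.987, 0.158, -0.0, 0.0]
ft_force: [-0.4, -0.9, -0.7]
grip_width: 0.0868
grip_force: 0.0
[[0.95, 0.312, -0.0, 0.421], [0.312, -0.95, -0.001, -0.35], [-0.0, 0.001, -1.0, 0.245], [0.0, 0.0, 0.0, 1.0]]
0.8 [345. 126.  31.  25.] [ 0.505 -0.394  0.017] [161. 134. 205.]
0.72 [284. 111.  31.  32.] [ 0.499 -0.324  0.017] [ 49.  54. 191.]
0.62 [305. 175.  27.  30.] [ 0.439 -0.37   0.017] [ 31. 188. 208.]
0.55 [250.  33.  37.  42.] [ 0.561 -0.268  0.017] [125.  56.  99.]
```

View pics/w1.png

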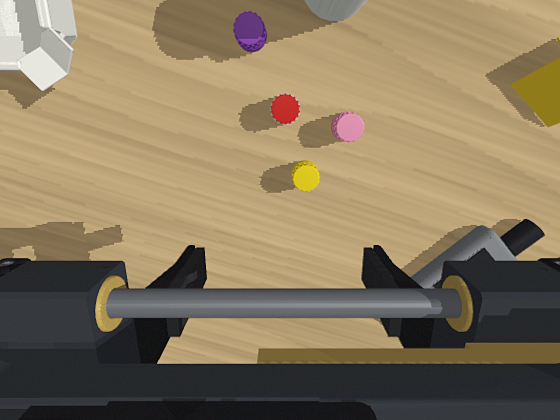

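Close view: the red cap is at (285,109), pink at (348,126), yellow at (306,176) and purple at (250,32). Red matches the description. I'll refine its position and work out the shift.

Run:
```python
from h import *
T=pose(); c=cam("wrist",T); im=cv2.imread("pics/w1.png")
hsv=cv2.cvtColor(im,cv2.COLOR_BGR2HSV); m=((hsv[...,0]<5)|(hsv[...,0]>175))&(hsv[...,1]>170)&(hsv[...,2]>90)
m[:,:260]=0;m[:,310:]=0;m[:80]=0;m[140:]=0
v,u=np.nonzero(m); cu,cv_=(u.min()+u.max())/2,(v.min()+v.max())/2
X=toz(c,cu,cv_,.031); print(u.min(),u.max(),v.min(),v.max(),X)
print("tool shift",T[:3,:3].T@(X-T[:3,3]))
s=cam("side");print("pink bottle base approx",toz(s,306,335,0),"amber",toz(s,371,295,0),"green",toz(s,281,152,0))
b=cv2.imread("pics/side0.png");hs=cv2.cvtColor(b,cv2.COLOR_BGR2HSV)[318:345,210:250];mm=((hs[...,0]<6)|(hs[...,0]>175))&(hs[...,1]>150)
v,u=np.nonzero(mm);print("side",toz(s,210+(u.min()+u.max())/2,318+(v.min()+v.max())/2,.029))
```

```text
271 299 94 123 [ 0.50124995 -0.32609801  0.031     ]
tool shift [0.08512706 0.00158013 0.2135933 ]
pink bottle base approx [ 0.64013039 -0.3187832   0.        ] amber [ 0.78082251 -0.2183752   0.        ] green [0.63220048 0.43431207 0.        ]
side [ 0.50023397 -0.32627293  0.029     ]
```

```bash
python3 -m jog '[0.052,0.0425,0.001,0,0,0.052,0.0426,0.0006,0,0,0.052,0,0,0.02,-0.95,0.052,0,0,0.02,-0.95,0.052,0,0,0.04,0,0.052,0,0,0.04,0,0.052,0,0,0.04,0,0.052,0,0,0.025,0,0.052,0,0,0.016,0,0.052,0,0,0.012,0,0.052,0,0,0,0,0.0,0,0,0,0,0.0,0,0,0,0,0.0,0,0,0,0,0.0,0,0,0,0]' 12
python3 - <<'E'
from h import *
print(np.round(pose(),3).tolist(), robot.get_obs()["q"])
E
```

```text
time: 3.88
position: [0.5022, -0.325, 0.0323]
tool_rot: [0.948, 0.318, 0.0, 0.001]
ft_force: [-0.4, 0.6, 4.4]
grip_width: 0.0308
grip_force: 12.0
[[0.798, 0.603, 0.001, 0.502], [0.603, -0.798, -0.001, -0.325], [0.0, 0.001, -1.0, 0.032], [0.0, 0.0, 0.0, 1.0]] [-7.61006595e-01  7.92208282e-01  1.63927057e+00  4.62775903e-05
  7.08878630e-01  1.62147448e-01]
```

```bash
python3 -m jog '[0,0,0,-0.03,0,0,0,0,-0.05,0,0,0,0,-0.05,0,0,0,0,-0.05,0,0,0,0,-0.05,0,0,0.028,-0.041,0,0,0,0.028,-0.041,0,0,0,0.028,-0.041,0,0,0,0.028,-0.041,0,0,0,0.028,-0.041,0,0,0,0.028,-0.041,0,0,0,0,0,0,0,0,0,0,0,0]'
python3 - <<'E'
from h import *
T=pose(); im=robot.camera("wrist"); cv2.imwrite("pics/w2.png",im); c=cam("wrist",T); print(np.round(T,3).tolist())
for l in ["tray","blue_jar_center","green_jar_center","orange_jar_center"]:
  for d in robot.look_for("wrist",l)[:3]:
    e=d["extent"]; print(l,round(d["conf"],2),np.round(e),np.round(toz(c,e[0],e[1],.021),3))
E
```

```text
time: 5.5
position: [0.4877, -0.0275, 0.2617]
tool_rot: [0.948, 0.318, 0.0, 0.0]
ft_force: [0.4, 0.3, 0.8]
grip_width: 0.0311
grip_force: 12.0
[[0.797, 0.604, 0.001, 0.488], [0.604, -0.797, -0.001, -0.027], [0.0, 0.001, -1.0, 0.262], [0.0, 0.0, 0.0, 1.0]]
tray 0.83 [280. 125. 274. 249.] [0.539 0.016 0.021]
blue_jar_center 0.73 [235. 105.  32.  30.] [0.526 0.07  0.021]
orange_jar_center 0.33 [279. 124. 273. 248.] [0.539 0.018 0.021]
```

View pics/w2.png

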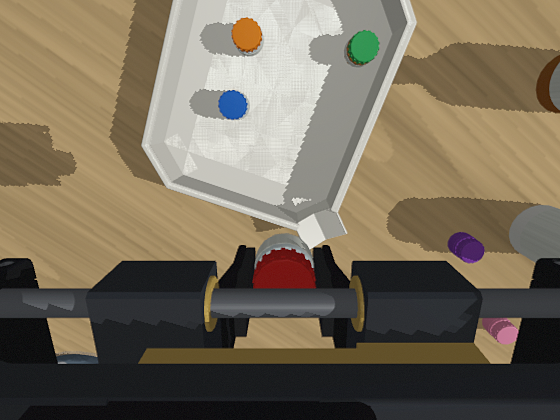

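The view shows the red jar held. The tray spout is near (320,228), blue is at (233,105), orange at (247,35) and green at (364,47). The far end is cut off, so I'll go up and ahead, then fit the rim.

```bash
python3 -m jog '[0,0.03,0,-0.05,0,0,0.03,0,-0.05,0,0,0.02,0,-0.02,0,0,0,0,0,0,0,0,0,0,0]'
python3 - <<'E'
from h import *
T=pose(); np.save("T3.npy",T); im=robot.camera("wrist"); cv2.imwrite("pics/w3.png",im); print(np.round(T,3).tolist())
d=robot.outline_of("wrist","tray"); print([(x["conf"],x["extent"]) for x in d]); np.save("m3.npy",d[0]["region"])
a=cv2.approxPolyDP(max(cv2.findContours(d[0]["region"].astype(np.uint8),0,1)[0],key=cv2.contourArea),4,True); print(a.reshape(-1,2).tolist())
E
```

```text
time: 6.38
position: [0.5498, 0.0204, 0.3799]
tool_rot: [0.948, 0.318, -0.002, -0.001]
ft_force: [-0.8, -1.0, -1.1]
grip_width: 0.0315
grip_force: 12.0
[[0.798, 0.602, -0.004, 0.55], [0.602, -0.798, 0.0, 0.02], [-0.003, -0.002, -1.0, 0.38], [0.0, 0.0, 0.0, 1.0]]
[(0.68, [280.4, 142.8, 192.2, 219.3])]
[[253, 30], [219, 52], [184, 192], [203, 221], [258, 239], [294, 233], [311, 249], [324, 243], [375, 101], [362, 71]]
```

View pics/w3.png

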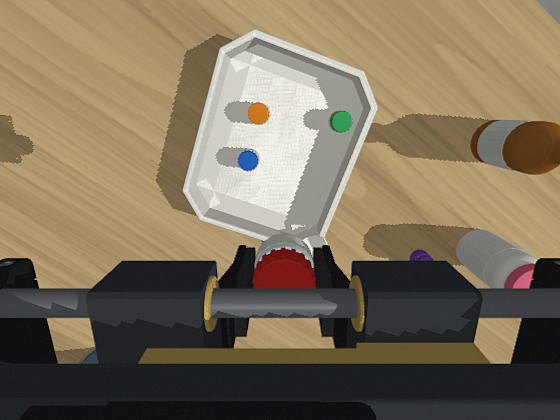

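The whole tray shows. The spout is at the bottom right, about (310,240), and the lift corner is at the top left, (219,52)–(253,30). Now I'll fit the pose.

```bash
cat > fit.py <<'E'
from h import *
from scipy.optimize import least_squares
c=cam("wrist",np.load("T3.npy")); l=36.9
M=np.array([[-115+l,140],[-115,140-l],[-115,-140+l],[-115+l,-140],[115,140-l],[115-l,140]])/1e3
P=np.array([[253,30],[219,52],[184,192],[203,221],[375,101],[362,71]])
def tw(p,X): a=p[2]; R=np.array([[np.cos(a),-np.sin(a)],[np.sin(a),np.cos(a)]]); return R@np.array(X)[:2]+p[:2]
f=lambda p: np.concatenate([proj(c,[*tw(p,m),.05])-q for m,q in zip(M,P)])
r=min((least_squares(f,[.57,.03,a]) for a in np.arange(-3,3.1,1)),key=lambda r:r.cost)
p=r.x; np.save("tray.npy",p)
print(p,np.degrees(p[2]),np.round(r.fun.reshape(-1,2),1).tolist())
for n,X in dict(lift=[-.091,.116],spout=[.093,-.118],place=[.045,-.055]).items(): print(n,tw(p,X))
im=cv2.imread("pics/w3.png"); hsv=cv2.cvtColor(im,cv2.COLOR_BGR2HSV)
for n,(u,v) in dict(orange=(258,113),blue=(248,160),green=(341,121)).items():
    X=toz(c,u,v,.038); a=p[2]; d=X[:2]-p[:2]; print(n,X,"in tray",np.cos(a)*d[0]+np.sin(a)*d[1],-np.sin(a)*d[0]+np.cos(a)*d[1])
a=p[2]; 
b=tw([0,0,a],[-.7071,.7071]); print("outward dir",b,"along",tw([0,0,a],[.7071,.7071]))
T=pose(); X=np.array([*tw(p,[.045,-.055]),T[2,3]]); print("place shift",T[:3,:3].T@(X-T[:3,3]),"xaxis",T[:3,0])
for n in["scene","side"]:
    cc=cam(n); print(n,[np.round(proj(cc,[*tw(p,m),.05])).tolist() for m in M])
E
python3 fit.py
```

```text
[ 0.5654138   0.04479836 -1.23095529] -70.52854314034646 [[-1.4, -0.6], [-1.7, -2.3], [-0.1, 1.5], [-0.9, 1.6], [3.0, 3.7], [1.1, -2.5]]
lift [0.6444458  0.16926098]
spout [ 0.48516286 -0.08221654]
place [ 0.52855955 -0.01596153]
orange [0.59093862 0.0982198  0.038     ] in tray -0.04185776764922415 0.04187234808896452
blue [0.52716119 0.07086276 0.038     ] in tray -0.037324736927287605 -0.027376615451121605
green [ 0.654235   -0.00409524  0.038     ] in tray 0.07570467594194483 0.06744325413310787
outward dir [0.43095655 0.90236205] along [ 0.90236205 -0.43095655]
place shift [-3.88162796e-02  1.62443684e-02  7.50330206e-05] xaxis [ 0.79833468  0.60220592 -0.00312584]
scene [[350.0, 206.0], [345.0, 196.0], [288.0, 178.0], [272.0, 179.0], [306.0, 234.0], [325.0, 232.0]]
side [[301.0, 179.0], [283.0, 175.0], [208.0, 188.0], [198.0, 198.0], [322.0, 221.0], [329.0, 210.0]]
```

```bash
cat > fit2.py <<'E'
from h import *
from fit import tw,M,c
im=cv2.imread("pics/w3.png"); hsv=cv2.cvtColor(im,cv2.COLOR_BGR2HSV)
near=cv2.dilate(np.load("m3.npy").astype(np.uint8),np.ones((11,11)))
m=((hsv[...,1]<60)&(hsv[...,2]>95)&(near>0)).astype(np.uint8)
m=cv2.morphologyEx(m,cv2.MORPH_OPEN,np.ones((3,3)))
ct=max(cv2.findContours(m,0,1)[0],key=cv2.contourArea).reshape(-1,2).astype(float)
ct=ct[~((ct[:,1]>195)&(ct[:,0]>230))]
from scipy.optimize import least_squares
l=.0369; Q=np.array([[-.115+l,.14],[-.115,.14-l],[-.115,-.14+l],[-.115+l,-.14],[.115-l,-.14],[.115,-.14+l],[.115,.14-l],[.115-l,.14]])
def f(p):
    poly=np.array([proj(c,[*tw(p,q),.05]) for q in Q],np.float32).reshape(-1,1,2)
    return [cv2.pointPolygonTest(poly,(float(x),float(y)),True) for x,y in ct]
r=least_squares(f,np.load("tray.npy"),loss="soft_l1",diff_step=1e-3); p=r.x
d=np.array(f(p)); print(p,np.degrees(p[2]),len(d),np.abs(d).mean(),np.percentile(d,[5,50,95])); np.save("tray.npy",p)
for n,X in dict(lift=[-.091,.116],spout=[.093,-.118],place=[.045,-.055]).items(): print(n,tw(p,X))
poly=np.array([proj(c,[*tw(p,q),.05]) for q in Q])
o=cv2.resize(im[10:260,150:400],None,fx=2.2,fy=2.2,interpolation=2); cv2.polylines(o,[np.int32((poly-[150,10])*2.2)],True,(0,0,255),1)
s=cv2.imread("pics/side0.png"); cc=cam("side"); ps=np.array([proj(cc,[*tw(p,q),.05]) for q in Q]); s=cv2.resize(s[160:270,180:350],(680,440))
cv2.polylines(s,[np.int32((ps-[180,160])*4)],True,(0,0,255),1)
cv2.imwrite("pics/ov.png",cv2.resize(np.hstack([o[:440],s[:,:]]) if o.shape[0]==440 else np.hstack([cv2.resize(o,(440,440)),s]),(800,314)))
E
python3 fit2.py | tail -5
```

```text
side [[301.0, 179.0], [283.0, 175.0], [208.0, 188.0], [198.0, 198.0], [322.0, 221.0], [329.0, 210.0]]
[ 0.56459131  0.04599078 -1.25739393] -72.04336531945859 471 0.5084233820906616 [-0.18150001  0.44341037  1.22187425]
lift [0.64688593 0.16832064]
spout [ 0.4810107  -0.07885826]
place [ 0.52614372 -0.01377362]
```

View pics/ov.png

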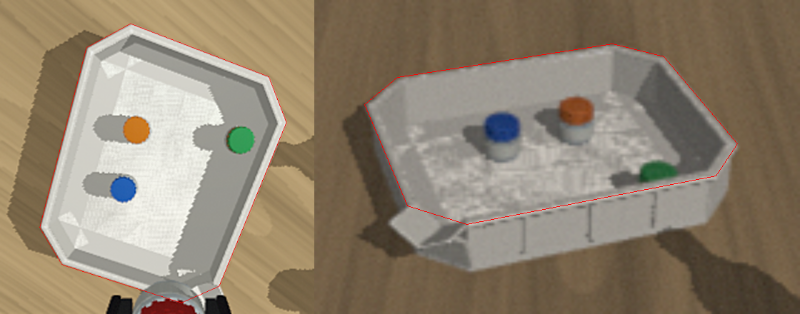

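The overlay fits the rim to about 1 px in both views (yaw -72.0°, centre (0.5646, 0.0460)). I'll set the red jar down at tray (45,-55).

```bash
python3 -m jog '[0,-0.0395,0.013,0,0,0,0,0,0.05,0,0,0,0,0.05,0,0,0,0,0.05,0,0,0,0,0.05,0,0,0,0,0.05,0,0,0,0,0.04,0,0,0,0,0.03,0,0,0,0,0.012,0,0,0,0,0.005,0,0,0,0,0,0,0,0,0,0,0]'
```

```text
time: 7.98
position: [0.5283, -0.0134, 0.0456]
tool_rot: [0.948, 0.318, 0.001, 0.001]
ft_force: [0.2, -0.9, 0.2]
grip_width: 0.0316
grip_force: 12.0
```

```bash
python3 -m jog '[0,0,0,0.004,0,0,0,0,0.002,0,0,0,0,0.001,0,0,0,0,0.001,0,0,0,0,0.001,0,0,0,0,0,0]'
```

```text
time: 8.72
position: [0.5276, -0.0131, 0.0361]
tool_rot: [0.948, 0.318, 0.0, 0.0]
ft_force: [-1.1, 1.1, 4.5]
grip_width: 0.0316
grip_force: 12.0
```

```bash
python3 -m jog '[0.04,0,0,0,0,0.056,0,0,0,0,0.056,0,0,0,0,0.056,0,0,-0.02,0,0.056,0,0,-0.05,0,0.056,0,0,-0.05,0,0.056,0,0,-0.05,0,0.056,0,0,0,0]'
python3 - <<'E'
from h import *
from fit import tw
p=np.array([0.56459131,0.04599078,-1.25739393]); np.save("tray.npy",p)
T=pose(); cw=cam("wrist",T); robot.camera("wrist"); robot.camera("side"); cs=cam("side")
for n,c in [("wrist",cw),("side",cs)]:
  for l in ["red_jar_center","blue_jar_center","green_jar_center","orange_jar_center"]:
    for d in robot.look_for(n,l)[:5]:
      e=d["extent"]; X=toz(c,e[0],e[1],.022); q=X[:2]-p[:2]; a=p[2]
      print(n,l,round(d["conf"],2),np.round(e),"tray mm",np.round(1e3*np.array([np.cos(a)*q[0]+np.sin(a)*q[1],-np.sin(a)*q[0]+np.cos(a)*q[1]])))
L=tw(p,[-.091,.116]); ang=np.degrees(np.arctan2(T[1,0],T[0,0])); print(T[:3,3],"xang",ang,"roll10",(ang-(45-72.04))/10,"shift",T[:3,:3].T@(np.array([*L,T[2,3]])-T[:3,3]))
E
```

```text
time: 9.72
position: [0.5303, -0.0137, 0.2095]
tool_rot: [0.948, 0.318, 0.004, 0.003]
ft_force: [0.0, -0.7, -0.7]
grip_width: 0.0561
grip_force: 0.0
[ 0.56541193  0.04479513 -1.23096713] -70.52922125529567 [[-1.4, -0.6], [-1.7, -2.3], [-0.1, 1.5], [-0.9, 1.6], [3.0, 3.7], [1.1, -2.5]]
lift [0.64444541 0.16925681]
spout [ 0.48515949 -0.08221882]
place [ 0.52855697 -0.01596432]
orange [0.59093775 0.09821631 0.038     ] in tray -0.04185768271600527 0.04187270410008782
blue [0.52716075 0.07086036 0.038     ] in tray -0.03732471194352773 -0.027375436527519864
green [ 0.65423221 -0.00409831  0.038     ] in tray 0.07570341812840953 0.067443327370507
outward dir [0.43096723 0.90235695] along [ 0.90235695 -0.43096723]
place shift [-2.72460761e-03  7.74949394e-04 -1.09433463e-05] xaxis [0.79751022 0.60327428 0.00613155]
scene [[350.0, 206.0], [345.0, 196.0], [288.0, 178.0], [272.0, 179.0], [306.0, 234.0], [325.0, 232.0]]
side [[301.0, 179.0], [283.0, 175.0], [208.0, 188.0], [198.0, 198.0], [322.0, 221.0], [329.0, 210.0]]
wrist red_jar_center 0.6 [279. 198.  33.  31.] tray mm [ 45. -56.]
wrist 
[... 247 characters left out ...]
41.] tray mm [-41.  40.]
side red_jar_center 0.85 [188. 352.  19.  33.] tray mm [ 357. -251.]
side red_jar_center 0.83 [230. 366.  22.  32.] tray mm [ 406. -191.]
side red_jar_center 0.76 [262. 310.  19.  22.] tray mm [ 308. -103.]
side red_jar_center 0.75 [244. 228.  14.  16.] tray mm [ 45. -59.]
side red_jar_center 0.72 [280. 118.  22.  80.] tray mm [-571.  263.]
side blue_jar_center 0.75 [263. 214. 128.  81.] tray mm [4. 2.]
side blue_jar_center 0.45 [246. 210.   9.  18.] tray mm [-24. -32.]
side orange_jar_center 0.67 [270. 203.  11.  19.] tray mm [-37.  34.]
[ 0.5302625  -0.01370261  0.20949939] xang 37.10557730642373 roll10 6.4145577306423744 shift [ 0.20281833 -0.07481807  0.00068721]
```

```bash
python3 -m jog '[0.04,0.0406,-0.015,0,0,0.04,0.0406,-0.015,0,0,0.04,0.0406,-0.015,0,0,0.04,0.0406,-0.015,0,0,0.04,0.0404,-0.0148,0,0,0.04,0,0,0,0.91,0.04,0,0,0,0.91,0.04,0,0,0,0.91,0.04,0,0,0,0.91,0.04,0,0,0.03,0.91,0.04,0,0,0.03,0.91,0.04,0,0,0.03,0.95,0.04,0,0,0.02,0,0.04,0,0,0,0,0.04,0,0,0,0]'
python3 - <<'E'
from h import *
T=pose(); L=np.array([.64689,.16832,.063]); print(np.degrees(np.arctan2(T[1,0],T[0,0])),T[2],T[:3,:3].T@(L-T[:3,3]),robot.get_obs()["q"])
im=robot.camera("side"); c=cam("side"); 
cv2.imwrite("pics/s4.png",cv2.resize(im[100:280,180:400],(733,600)))
E
```

```text
time: 12.1
position: [0.6451, 0.1689, 0.0964]
tool_rot: [0.973, -0.233, 0.001, -0.0]
ft_force: [0.7, 1.0, -0.3]
grip_width: 0.0399
grip_force: 0.0
-26.92934472380723 [ 1.54315610e-03 -9.81397527e-04 -9.99998328e-01  9.64144713e-02] [ 0.00181324 -0.0002483   0.03341757] [8.88529705e-02 7.59502576e-01 1.43237973e+00 1.70890105e-05
 9.47881615e-01 2.12964431e+00]
```

View pics/s4.png

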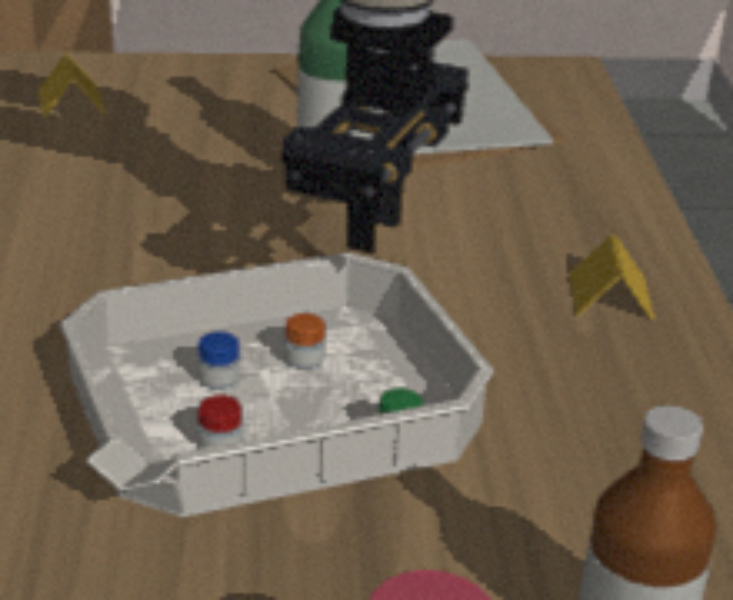

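The red jar stands at (220,412) in the tray, and the gripper is straight above the lift corner at (380,262). I'll descend and grip.

```bash
python3 -m jog '[0.04,0.0018,0,0.015,0,0.04,0,0,0.012,0,0.04,0,0,0.0065,0,0.04,0,0,0,0,0.0,0,0,0,0,0.0,0,0,0,0,0.0,0,0,0,0,0.0,0,0,0,0,0,0,0,0,0]' 20; python3 -c "
from h import *
print(np.round(pose(),4).tolist())"
```

```text
time: 13.28
position: [0.6464, 0.1683, 0.0624]
tool_rot: [0.972, -0.234, 0.001, -0.0]
ft_force: [1.0, 1.1, 1.1]
grip_width: 0.0088
grip_force: 20.0
[[0.8909, -0.4543, 0.0013, 0.6464], [-0.4543, -0.8909, 0.0005, 0.1683], [0.0009, -0.0011, -1.0, 0.0624], [0.0, 0.0, 0.0, 1.0]]
```

The grip reads 8.8 mm, which matches the 9 mm rim. Now I'll tilt along the arc about the foot edge, 0–10° first.

```bash
python3 -m jog '[0,0,0.001,-0.0064,0,0,0,0.0013,-0.0064,0,0,0,0.0014,-0.0064,0,0,0,0.0016,-0.0064,0,0,0,0.0017,-0.0063,0,0,0,0.0018,-0.0063,0,0,0,0.0019,-0.0062,0,0,0,0.002,-0.0062,0,0,0,0,0,0]'
python3 - <<'E'
from h import *
im=robot.camera("side"); cv2.imwrite("pics/s5.png",cv2.resize(im[100:280,180:400],(733,600)))
E
```

```text
time: 14.4
position: [0.6404, 0.1565, 0.1134]
tool_rot: [0.972, -0.234, 0.001, -0.0]
ft_force: [-0.5, 0.2, -2.5]
grip_width: 0.0084
grip_force: 20.0
```

View pics/s5.png

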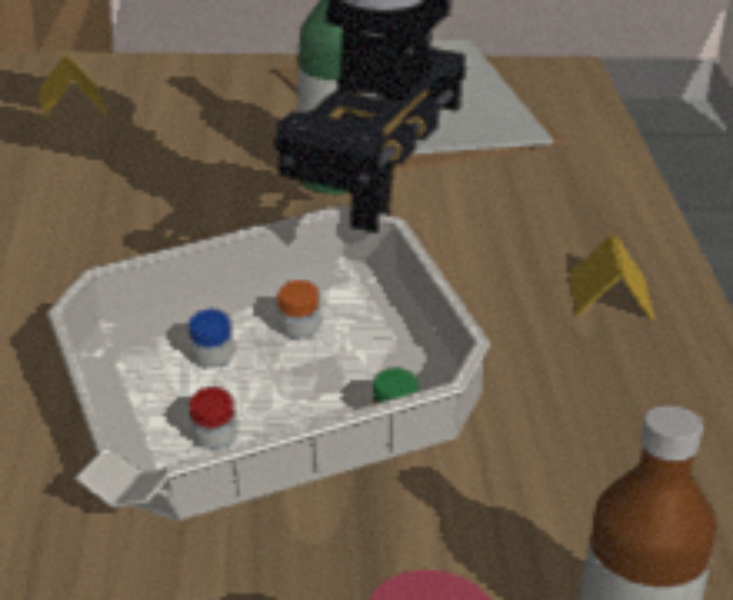

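The tray tilts about the spout edge (foot near (150,510)), and the jars stand unmoved at 10°. I'll go on to 20°.

```bash
python3 -m jog '[0,0,0.0023,-0.0061,0,0,0,0.0024,-0.0061,0,0,0,0.0025,-0.0061,0,0,0,0.0025,-0.006,0,0,0,0.0028,-0.0059,0,0,0,0.0029,-0.0058,0,0,0,0.0029,-0.0058,0,0,0,0.003,-0.0058,0,0,0,0,0,0,0,0,0,0,0]'
cat > see.py <<'E'
import sys
from h import *
from fit import tw
p=np.array([0.56459131,0.04599078,-1.25739393]); th=np.radians(float(sys.argv[1]))
a=p[2]; Rz=Rn.from_euler("z",a).as_matrix(); F=np.array([*tw(p,[.093,-.118]),0])
ax=Rz@np.array([.7071,.7071,0]); R=Rn.from_rotvec(ax*th).as_matrix()
if (R@Rz@np.array([-1,1,0]))[2]<0: R=R.T
R=R@Rz; f=np.array([.093,-.118,0])  # world X = F + R (x-f)
for n in ["side","scene"]:
  im=robot.camera(n); K,Rc,t=cam(n); cv2.imwrite(f"pics/{n}_{sys.argv[1]}.png",im)
  for l in ["red","blue","green","orange"]:
    for d in robot.look_for(n,l+"_jar_center")[:5]:
      e=d["extent"]; r=Rc.T@np.linalg.inv(K)@[e[0],e[1],1]; o=-Rc.T@t
      r2,o2=R.T@r,R.T@(o-F)+f; X=o2+r2*(.021-o2[2])/r2[2]
      if abs(X[0])<.13 and abs(X[1])<.15 and e[2]<50: print(n,l,round(d["conf"],2),np.round(e),"tray mm",np.round(X*1e3))
E
python3 see.py 20 | grep -E "^(side|scene) [rbgo]"
```

```text
time: 15.7
position: [0.6304, 0.1377, 0.1602]
tool_rot: [0.972, -0.234, -0.0, -0.0]
ft_force: [0.1, 0.7, -1.0]
grip_width: 0.009
grip_force: 20.0
side red 0.5 [230. 244.  16.  14.] tray mm [  91. -101.   21.]
side red 0.43 [218. 237.  11.  17.] tray mm [  61. -120.   21.]
side blue 0.55 [220. 236.  14.  19.] tray mm [  60. -116.   21.]
side orange 0.47 [242. 231.  14.  16.] tray mm [ 71. -67.  21.]
scene blue 0.51 [247. 204.  10.   5.] tray mm [  54. -135.   21.]
scene green 0.62 [260. 211.  16.   6.] tray mm [ 74. -67.  21.]
scene orange 0.37 [259. 208.   9.   6.] tray mm [ 65. -80.  21.]
```

```bash
python3 -m jog '[0,0,0.0027,-0.0045,0,0,0,0.0027,-0.0045,0,0,0,0.0028,-0.0044,0,0,0,0.0028,-0.0044,0,0,0,0.0028,-0.0044,0,0,0,0.003,-0.0043,0,0,0,0.003,-0.0042,0,0,0,0.0031,-0.0042,0,0,0,0.0032,-0.0042,0,0,0,0.0032,-0.0041,0,0,0,0,0,0,0,0,0,0,0,0,0,0,0,0]'
python3 see.py 30 | grep -E "^(side|scene) [rbgo]"
python3 - <<'E'
import cv2,numpy as np
a=cv2.imread("pics/side_30.png")[110:260,190:340]; b=cv2.imread("pics/scene_30.png")[130:250,215:365]
cv2.imwrite("pics/v30.png",np.hstack([cv2.resize(a,(400,400)),cv2.resize(b,(400,400))]))
E
```

```text
time: 17.82
position: [0.6172, 0.1117, 0.2033]
tool_rot: [0.972, -0.233, -0.0, -0.0]
ft_force: [0.5, 1.4, -1.0]
grip_width: 0.0087
grip_force: 20.0
side red 0.63 [228. 242.  16.   9.] tray mm [  85. -100.   21.]
side blue 0.48 [218. 239.  11.  16.] tray mm [  67. -120.   21.]
side green 0.69 [250. 233.  15.  11.] tray mm [ 87. -47.  21.]
side orange 0.77 [235. 231.  12.  15.] tray mm [ 67. -77.  21.]
scene red 0.55 [246. 209.  15.   9.] tray mm [  78. -117.   21.]
scene blue 0.5 [246. 204.  11.   9.] tray mm [  55. -134.   21.]
scene green 0.48 [257. 208.   8.  10.] tray mm [ 69. -75.  21.]
scene orange 0.55 [254. 204.   8.   9.] tray mm [ 54. -98.  21.]
```

View pics/v30.png

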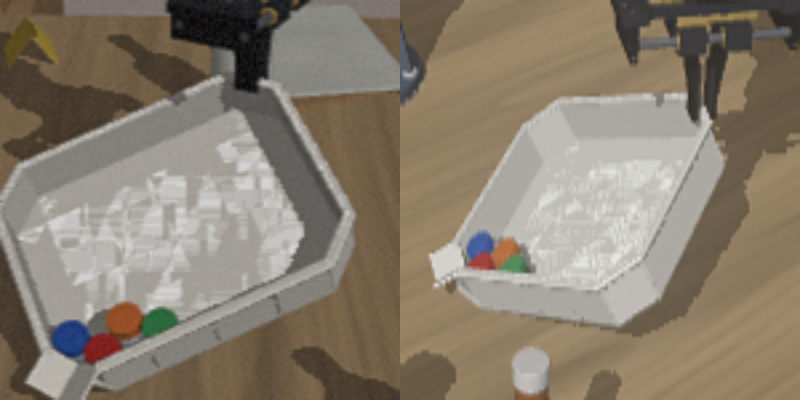

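All four caps are gathered in the spout corner: blue (70,338), red (103,348), orange (125,320) and green (160,323) in the left view, all upright. I'll add about 5° to complete the sliding, then check again.

```bash
python3 -m jog '[0,0,0.0028,-0.0033,0,0,0,0.0028,-0.0033,0,0,0,0.0029,-0.0033,0,0,0,0.0029,-0.0032,0,0,0,0.003,-0.0032,0,0,0,0.003,-0.0032,0,0,0,0,0,0,0,0,0,0,0,0,0,0,0,0,0,0,0,0,0,0,0,0,0,0]'
python3 see.py 35 | grep -E "^(side|scene) [rbgo]"
python3 - <<'E'
import cv2,numpy as np
a=cv2.imread("pics/side_35.png")[205:260,190:265]; b=cv2.imread("pics/scene_35.png")[110:250,215:365]
cv2.imwrite("pics/v35.png",np.hstack([cv2.resize(a,(450,330),interpolation=2),cv2.resize(b,(350,330),interpolation=2)]))
E
```

```text
time: 19.7
position: [0.6092, 0.0961, 0.2229]
tool_rot: [0.972, -0.233, -0.0, 0.0]
ft_force: [0.2, 0.4, -0.6]
grip_width: 0.0088
grip_force: 20.0
side red 0.51 [229. 244.  14.  11.] tray mm [ 89. -99.  21.]
side blue 0.71 [217. 241.  16.  22.] tray mm [  70. -122.   21.]
side green 0.4 [248. 233.  17.   7.] tray mm [ 87. -50.  21.]
scene red 0.42 [243. 207.  12.   6.] tray mm [  69. -135.   21.]
scene blue 0.63 [244. 202.   9.   9.] tray mm [  48. -147.   21.]
scene green 0.63 [255. 209.   8.   7.] tray mm [ 75. -73.  21.]
scene orange 0.59 [254. 205.  13.   6.] tray mm [ 60. -87.  21.]
```

View pics/v35.png

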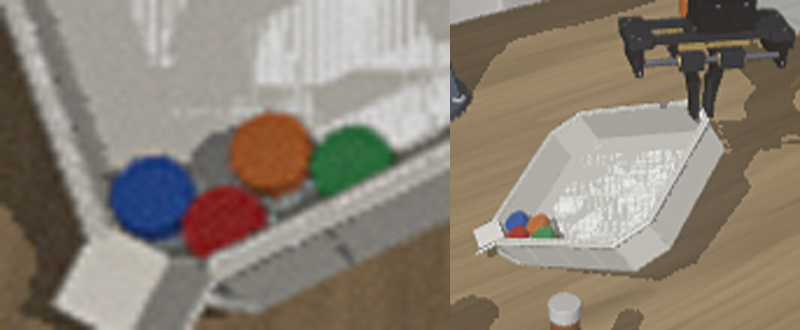

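```bash
cat > pk.py <<'E'
from h import *
p=np.array([0.56459131,0.04599078,-1.25739393]); Rz=Rn.from_euler("z",p[2]).as_matrix()
f=np.array([.093,-.118,0]); F=Rz@f+[p[0],p[1],0]; ax=Rz@np.array([.7071,.7071,0])
im=robot.camera("side"); K,Rc,t=cam("side"); hsv=cv2.cvtColor(im,cv2.COLOR_BGR2HSV)
px={}
for n,(u,v,lo,hi) in dict(blue=(215,238,105,130),red=(227,242,-5,4),orange=(235,230,6,16),green=(248,232,50,85)).items():
    h=hsv[...,0].astype(int); h=np.where((h>170)&(lo<0),h-180,h); m=(h>=lo)&(h<=hi)&(hsv[...,1]>130)
    w=np.zeros_like(m); w[v-11:v+12,u-11:u+12]=1; vv,uu=np.nonzero(m&w); px[n]=(uu.mean(),vv.mean(),len(uu))
for th in (32,35):
  R=Rn.from_rotvec(ax*np.radians(th)).as_matrix()
  if (R@Rz@np.array([-1,1,0]))[2]<0: R=R.T
  R=R@Rz; X={}
  for n,(u,v,k) in px.items():
    r=Rc.T@np.linalg.inv(K)@[u,v,1]; o=-Rc.T@t; r2,o2=R.T@r,R.T@(o-F)+f; X[n]=1e3*(o2+r2*(.035-o2[2])/r2[2])[:2]
  print(th,{n:(np.round(x).tolist(),px[n][2]) for n,x in X.items()},{a+b:round(float(np.linalg.norm(X[a]-X[b]))) for a in X for b in X if a<b})
lift=F+R@(np.array([-.091,.116,.05])-f); print("lift px",proj((K,Rc,t),lift),"lift world at 35",lift, "tcp",pose()[:3,3])
E
python3 pk.py
```

```text
32 {'blue': ([68.0, -122.0], 135), 'red': ([88.0, -101.0], 110), 'orange': ([73.0, -76.0], 148), 'green': ([89.0, -50.0], 92)} {'bluered': 30, 'blueorange': 46, 'bluegreen': 74, 'orangered': 30, 'greenred': 50, 'greenorange': 30}
35 {'blue': ([67.0, -120.0], 135), 'red': ([88.0, -99.0], 110), 'orange': ([73.0, -74.0], 148), 'green': ([89.0, -49.0], 92)} {'bluered': 30, 'blueorange': 47, 'bluegreen': 75, 'orangered': 29, 'greenred': 50, 'greenorange': 30}
lift px [281.31832521 133.70418219] lift world at 35 [0.60954389 0.09516969 0.2104887 ] tcp [0.60915216 0.09604838 0.22291401]
```

Blue, red and orange touch in the corner, but green hangs behind orange, 68 mm from the spout. I'll tilt to about 38° with a small sideways shake to settle them closer.

```bash
python3 -m jog '[0,0,0.0028,-0.0028,0,0,0,0.0028,-0.0028,0,0,0,0.0028,-0.0027,0,0,0,0.0028,-0.0027,0,0,0,0,0,0,0,0.004,0,0,0,0,-0.008,0,0,0,0,0.008,0,0,0,0,-0.008,0,0,0,0,0.008,0,0,0,0,-0.008,0,0,0,0,0.008,0,0,0,0,-0.004,0,0,0,0,0,0,0,0,0,0,0,0,0]'; python3 pk.py
```

```text
time: 22.12
position: [0.6041, 0.0862, 0.234]
tool_rot: [0.972, -0.233, 0.0, -0.0]
ft_force: [-0.2, 0.5, -1.4]
grip_width: 0.0086
grip_force: 20.0
32 {'blue': ([69.0, -124.0], 141), 'red': ([90.0, -103.0], 112), 'orange': ([64.0, -89.0], 114), 'green': ([90.0, -67.0], 73)} {'bluered': 30, 'blueorange': 35, 'bluegreen': 60, 'orangered': 29, 'greenred': 35, 'greenorange': 33}
35 {'blue': ([68.0, -122.0], 141), 'red': ([89.0, -101.0], 112), 'orange': ([64.0, -87.0], 114), 'green': ([90.0, -66.0], 73)} {'bluered': 30, 'blueorange': 35, 'bluegreen': 60, 'orangered': 28, 'greenred': 35, 'greenorange': 33}
lift px [281.31832521 133.70418219] lift world at 35 [0.60954389 0.09516969 0.2104887 ] tcp [0.60417585 0.08614502 0.23406383]
```

The jars are now tightly packed, with every neighbour about 32 mm apart. I'll hold, check nothing is moving, and hand in.

```bash
python3 -m jog '[0,0,0,0,0,0,0,0,0,0,0,0,0,0,0,0,0,0,0,0]'; python3 pk.py | sed -n 2p; python3 -c "
from rig import robot
print(robot.hand_in())"
```

```text
time: 22.68
position: [0.6042, 0.0862, 0.234]
tool_rot: [0.972, -0.234, 0.0, -0.0]
ft_force: [1.1, 0.1, -1.2]
grip_width: 0.0084
grip_force: 20.0
35 {'blue': ([68.0, -122.0], 144), 'red': ([89.0, -101.0], 112), 'orange': ([64.0, -87.0], 116), 'green': ([90.0, -66.0], 72)} {'bluered': 30, 'blueorange': 35, 'bluegreen': 60, 'orangered': 29, 'greenred': 35, 'greenorange': 33}
the job is handed in; nothing more can be done
None
```

The job is handed in at about 22.7 s: the red jar was set down in the tray, and all four jars are packed in the spout corner with the tray held still at about 38°; after the last tilt and shake I checked this by measured cap positions, not a viewed picture.

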